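# Swap the empty tin in an oven kit and stand the thermometer

## Task

The oven plate holds a kit of four look-alike sample tins, one on each round mark, but one of them is empty: feel by lifting which it is, and first of all stand it on the white empties tile. Then feel through the spares on the wooden stock board: stand a filled one on the free round mark, stand every empty one on the empties tile too, and leave any other filled one on the stock board (all tins upright, the other kit tins kept on the round marks). Only then take the top-heavy thermometer from the tile and stand it upright on the plate's square mark, releasing it slowly so that it stays still and never falls over; leave the other things where they are.

Things in the scene. Friction and masses are not known exactly. Their poses are not given: they have to be found in the camera images.
- tin_1: closed aluminium sample tin, upright cylinder 54 mm across, 68 mm tall, flat lid; origin at the centre of its underside, z up. All tins look alike; filled 300 to 400 g, empty 60 to 80 g, felt only by lifting. One of the four tins of the kit, standing on the oven plate at the start.
- tin_2: closed aluminium sample tin, upright cylinder 54 mm across, 68 mm tall, flat lid; origin at the centre of its underside, z up. All tins look alike; filled 300 to 400 g, empty 60 to 80 g, felt only by lifting. One of the four tins of the kit, standing on the oven plate at the start.
- tin_3: closed aluminium sample tin, upright cylinder 54 mm across, 68 mm tall, flat lid; origin at the centre of its underside, z up. All tins look alike; filled 300 to 400 g, empty 60 to 80 g, felt only by lifting. One of the four tins of the kit, standing on the oven plate at the start.
- tin_4: closed aluminium sample tin, upright cylinder 54 mm across, 68 mm tall, flat lid; origin at the centre of its underside, z up. All tins look alike; filled 300 to 400 g, empty 60 to 80 g, felt only by lifting. One of the four tins of the kit, standing on the oven plate at the start.
- tin_5: closed aluminium sample tin, upright cylinder 54 mm across, 68 mm tall, flat lid; origin at the centre of its underside, z up. All tins look alike; filled 300 to 400 g, empty 60 to 80 g, felt only by lifting. One of the spares on the wooden stock board at the start; three or four spares are there (absent ones read None), one or two of them filled, the others empty.
- tin_6: closed aluminium sample tin, upright cylinder 54 mm across, 68 mm tall, flat lid; origin at the centre of its underside, z up. All tins look alike; filled 300 to 400 g, empty 60 to 80 g, felt only by lifting. One of the spares on the wooden stock board at the start; three or four spares are there (absent ones read None), one or two of them filled, the others empty.
- tin_7: closed aluminium sample tin, upright cylinder 54 mm across, 68 mm tall, flat lid; origin at the centre of its underside, z up. All tins look alike; filled 300 to 400 g, empty 60 to 80 g, felt only by lifting. One of the spares on the wooden stock board at the start; three or four spares are there (absent ones read None), one or two of them filled, the others empty.
- tin_8: closed aluminium sample tin, upright cylinder 54 mm across, 68 mm tall, flat lid; origin at the centre of its underside, z up. All tins look alike; filled 300 to 400 g, empty 60 to 80 g, felt only by lifting. One of the spares on the wooden stock board at the start; three or four spares are there (absent ones read None), one or two of them filled, the others empty.
- plate: oven plate, fixed bare aluminium plate 210 (its x) x 330 (its y) x 6 mm thick, with four round marks and one small square mark drawn on its flat top; origin at the centre of its underside on the bench; a small porcelain crucible (40 mm wide, 35 mm tall, to be left where it is) stands on its corner near x=+78, y=+141 mm
- mark0 (a point): centre of a round mark 62 mm across on the oven plate's top (plate frame x=-50, y=-115 mm), a place for one tin; 6 mm above the bench
- mark1 (a point): centre of a round mark 62 mm across on the oven plate's top (plate frame x=-50, y=-15 mm), a place for one tin; 6 mm above the bench
- mark2 (a point): centre of a round mark 62 mm across on the oven plate's top (plate frame x=50, y=-115 mm), a place for one tin; 6 mm above the bench
- mark3 (a point): centre of a round mark 62 mm across on the oven plate's top (plate frame x=50, y=-15 mm), a place for one tin; 6 mm above the bench
- thermo_mark (a point): centre of the square mark (40 mm wide) on the oven plate's top (plate frame x=0, y=110 mm), the place of the thermometer; 6 mm above the bench
- stock: stock board: fixed flat light-wood board 220 x 220 x 6 mm, on the left or right of the oven plate; origin at the centre of its underside
- empties: empties tile: fixed flat white ceramic tile 230 x 230 x 6 mm, on the other side of the oven plate, where all empty tins go (two or three in all); at the start only the thermometer stands on it, near its +x +y corner (tile frame x, y = 55 to 70 mm); origin at the centre of its underside
- empties_top (a point): centre of the empties tile's top face, 6 mm above the bench
- thermometer: top-heavy oven thermometer 130 mm tall, 120-160 g (centre of mass 88 mm up, falls beyond 10 deg): foot 30x30x6 mm, stem 10 mm thick, upright dial disc 60 mm across, 16 mm thick, centred 100 mm up. Disc axis = body x (level), flat faces to +x and -x; origin under the foot's centre, z up. Starts standing on the empties tile
- beaker: bystander, leave where it is: glass beaker 68 mm wide, 90 mm tall
- mortar: bystander, leave where it is: white porcelain mortar bowl 100 mm wide, 55 mm tall
- crucible: bystander, leave where it is: small porcelain crucible 40 mm wide, 35 mm tall, on the oven plate's corner
- tongs: bystander, leave where it is: steel crucible tongs 200 mm long lying on the bench
- brush: bystander, leave where it is: brush 180 mm long lying on the bench
Mind the look-alikes: they are no part of the job. Leave any pink look-alike of the tin_5 alone. Leave any orange look-alike of the tin_1 alone.

How it is judged:
By the outcome, as a careful person would: the job done as asked, in the order asked, and still so for the second after the job is handed in, with the robot touching nothing.
Of tin_5, tin_6, tin_7, tin_8 only 3 to 4 are there at a start; the rules pass over those that are not, and their reading is None.
At some moment in a run one of tin_1, tin_2, tin_3, tin_4, tin_5, tin_6, tin_7, tin_8 may be knocked a few centimetres aside while the robot is not near it.
It also fails if it takes over 210 s, if anything falls off the work surface, if the arm or the gripper's body presses on something with over 40 N, if the wrist force passes 120 N, or if a joint passes its speed limit or range.

## Robot

A 6-joint arm with a two-finger parallel gripper is mounted at the origin on the work surface. World frame = base frame: x ahead of the robot, y to its left, z up, the work surface at z = 0. Lengths are in mm, angles in rad, forces in N, time in s.
With the tool pointing down it reaches from about 325 to 750 mm from the base axis. Payload 7.6 kg.
Tool frame: the origin (TCP) lies between the finger pads; the fingertips stand 17 mm ahead of it and the grasp point (between the pads) lies 2 mm behind it; z points along the fingers, y is the line along which they close (so a half turn about z gives the same grasp; the last joint's range is limited). The gripper opens to 85 mm and grips with 20 to 120 N. Pads are 22 mm wide; open, the fingers measure 114 mm over their backs; the gripper's body (76 mm by 85 mm) begins 54 mm behind the grasp point. The pads swing forward as they close: fully open they stand 13 mm farther back than shut.
Start: joints at [-0.07, 0.052, 1.401, -0, 1.689, -0.07], TCP at [525.018, 0.022, 248.323] pointing down, gripper open.
Joint ranges: [-2.9, 2.9], [-0.91, 2.17], [0.12, 2.37], [-1.06, 4.2], [0.26, 2.73], [-2.93, 2.93]. Speed limits (rad/s): [2.57, 2.57, 3.01, 3.14, 3.14, 3.14].

## Interface

Orientations are given as a unit quaternion [w, x, y, z].
In Python, from station import arm gives the robot as it stands. The module is installed in compiled form; this text tells all that it offers.
- The arm moves only by the tool carry_out, never from a script. Its argument "series" is a list of rows, each a list of 3 entries, a list of its own where there are three numbers: the turn, a rotation vector about the world's x, y, z in rad, then the shift along the world's x, y, z in m, then the opening, from 0 (shut) to 1 (fully open). In form: [[[rx, ry, rz], [tx, ty, tz], claw], ...]. A call has 1 to 20 rows; each row is the pose to reach, as a shift and turn from the pose commanded when the call began; what a row does not reach only later rows make up. A row lasts 1/10 s, in which the tool goes at most 50 mm and 8.59 degrees, less where a joint would pass 70% of its speed; a pose out of reach is approached as far as the arm can. A call with a gripper value outside its range is refused whole. The fingers move at their own pace and stop on an object; "newtons" is the grip in N (left out, the last holds). Time passes only in rows, so rows that repeat a pose let the fingers close. It gives the time, the measured TCP pose, the force, the opening and the grip force at its end, in the units of the state.
- arm.get_state(): the state, without advancing time (a new reading comes with each control period).
- arm.get_image(name): name is "scene" or "side" or "wrist"; returns a dict with "frame" (384x512x3 uint8, red, green, blue), "depth" (384x512 float32, mm along the optical axis (not along the pixel's ray), 0 where there is no reading), "camera_matrix" (3x3 intrinsics, pixels), "distortion" ([k1, k2, p1, p2, k3] as OpenCV has them; the pictures are not rectified), "world_from_camera" (4x4, takes a point from camera to world coordinates). Camera axes: x right, y down, z forward; pixel columns grow to the right and rows downward; lengths in mm; the calibration is good to about 2 mm. A picture is of the moment at which its call begins.
- arm.hand_in(): hands the job in; it is judged then, once.
The state is a dict: "t": time; "joints": joint angles; "joint_velocities": joint speeds; "joint_efforts": joint torques, N m; "position": TCP position; "tcp_rot": TCP orientation; "wrist_force": force on the tool from outside, world axes, zero at the start; "ft_torque": the same for the moment, N m; "opening": opening from 0.0 (shut) to 1.0 (fully open); "gripper_force": force on a finger pad.
Only numpy, scipy, OpenCV 4.12 (cv2) and the standard library are available. Lean on these libraries where they do the work, as an engineer would, in place of code of your own. Each camera call takes 0.05 s, during which the arm holds its last target. There are 200 camera calls.

## Working session

There is one attempt and no reset: what is moved stays moved. The work goes in short steps, Python scripts to look and compute and a tool call to move; the robot and the scene stay as the last step left them, time stands still between calls to the robot, and variables do not carry over. Pictures are saved under pics/ and viewed, at most 14 in all, crops included, and the job is handed in when it is done.

Besides the shell and the picture viewer there is one more tool, called after "Emit:" as name(argument=value, ...) on one line, values as JSON. carry_out: Moves the arm, as the interface text tells. Its arguments: {"type":"object","properties":{"series":{"type":"array","items":{"type":"array"}},"newtons":{"type":"number"}},"required":["series"]}

```bash
mkdir -p pics
cat > h.py <<'E'
import numpy as np, cv2, pickle
from station import arm
def grab(n,save=None):
    im=arm.get_image(n); pickle.dump(im,open(f'pics/{save or n}.pkl','wb'))
    cv2.imwrite(f'pics/{save or n}.png',im['frame'][:,:,::-1]); return im
def load(n): return pickle.load(open(f'pics/{n}.pkl','rb'))
def ray(im,u,v):
    K=np.array(im['camera_matrix'],float);d=np.array(im['distortion'],float)
    p=cv2.undistortPoints(np.array([[[u,v]]],float),K,d)[0,0]
    T=np.array(im['world_from_camera']); return T[:3,3],T[:3,:3]@np.array([p[0],p[1],1.])
def atz(im,u,v,z):
    o,r=ray(im,u,v); return o+r*(z-o[2])/r[2]
def dep(im,u,v):
    o,r=ray(im,u,v); return o+r*float(im['depth'][int(v),int(u)])
def cloud(im):
    h,w=im['depth'].shape; uu,vv=np.meshgrid(np.arange(w),np.arange(h))
    p=cv2.undistortPoints(np.stack([uu,vv],-1).reshape(-1,1,2).astype(float),np.array(im['camera_matrix'],float),np.array(im['distortion'],float))[:,0]
    d=im['depth'].reshape(-1,1); c=np.hstack([p*d,d]); T=np.array(im['world_from_camera'])
    w_=c@T[:3,:3].T+T[:3,3]; w_[d[:,0]==0]=np.nan; return w_.reshape(h,w,3)
def discs(im,zlo,zhi):
    P=cloud(im); m=((P[...,2]>zlo)&(P[...,2]<zhi)).astype(np.uint8)
    n,l,s,c=cv2.connectedComponentsWithStats(m)
    for i in range(1,n):
        if s[i,4]<60: continue
        q=P[l==i]; (cx,cy),r=cv2.minEnclosingCircle(q[:,:2].astype(np.float32))
        print('px',c[i].round(),'n',s[i,4],'cen',np.round([cx,cy]),'r',round(r,1),'med',np.median(q,0).round(),'rgb',im['frame'][l==i].mean(0).round())
E
python3 - <<'E'
from h import *
for n in ['scene','side']:
    im=grab(n); print(n,np.round(im['world_from_camera'][:3,3])); discs(im,66,82)
print(arm.get_state())
a=[cv2.imread(f'pics/{n}.png') for n in ['scene','side']]
E
```

```text
scene [1092. -301.  840.]
px [410.  25.] n 303 cen [230. 791.] r 99.1 med [193. 844.  75.] rgb [73. 74. 81.]
px [399.  44.] n 288 cen [252. 732.] r 103.7 med [273. 712.  74.] rgb [70. 71. 78.]
px [158.  83.] n 243 cen [ 9. -2.] r 67.2 med [ 55. -15.  73.] rgb [134. 126. 113.]
px [299.  87.] n 168 cen [275. 330.] r 29.2 med [277. 329.  68.] rgb [244. 138. 190.]
px [277. 100.] n 189 cen [292. 243.] r 28.8 med [294. 241.  68.] rgb [244. 139. 191.]
px [318. 119.] n 257 cen [420. 294.] r 30.6 med [422. 289.  74.] rgb [203. 203. 212.]
px [371. 129.] n 277 cen [525. 387.] r 29.0 med [526. 382.  74.] rgb [221. 222. 227.]
px [340. 142.] n 298 cen [519. 286.] r 29.2 med [522. 283.  74.] rgb [207. 206. 214.]
px [505. 155.] n 80 cen [771. 603.] r 22.7 med [774. 594.  73.] rgb [163. 166. 169.]
px [166. 156.] n 259 cen [ 328. -112.] r 28.4 med [ 329. -112.   69.] rgb [252. 141.   0.]
px [221. 175.] n 351 cen [456. -25.] r 29.8 med [460. -27.  74.] rgb [224. 224. 230.]
px [184. 193.] n 388 cen [ 460. -125.] r 29.8 med [ 464. -127.   74.] rgb [223. 223. 229.]
px [497. 197.] n 156 cen [849. 484.] r 3
[... 1998 characters left out ...]
s': array([-7.02894790e-02,  5.27792558e-02,  1.40160885e+00, -2.52979900e-05,
        1.68863244e+00, -7.02867216e-02]), 'joint_velocities': array([-0.00136072, -0.00076023, -0.00490235, -0.00033499,  0.00067675,
        0.00058654]), 'joint_efforts': array([ 2.37367596e-03, -3.82580674e+01, -3.60984743e+01, -5.21182415e-05,
        4.78979055e-03, -6.69374316e-06]), 'position': array([5.24751034e+02, 3.93701358e-02, 2.47561017e+02]), 'tcp_rot': array([-5.30807305e-04,  7.07108621e-01,  7.07104581e-01, -4.77619730e-04]), 'wrist_force': array([ 0.45022543, -0.04251436,  0.24518278]), 'ft_torque': array([0.06987439, 0.04946817, 0.02300053]), 'gripper_force': 0.0, 'opening': 1.000082940962441}
```

View pics/scene.png

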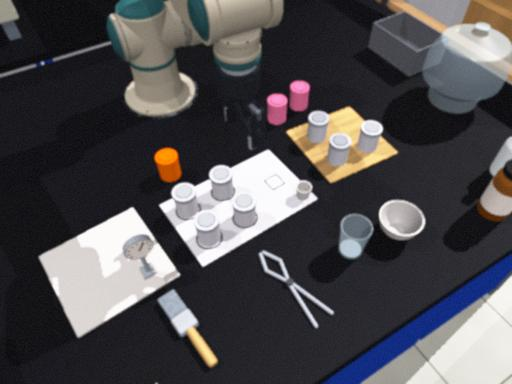

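View pics/side.png

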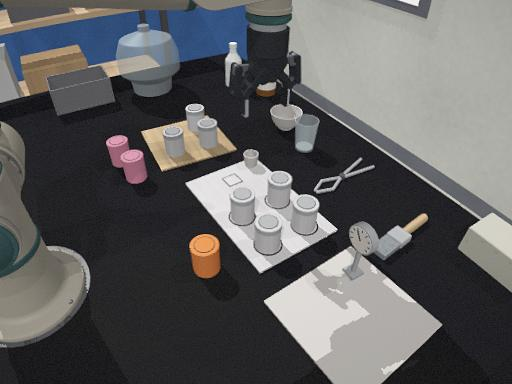

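Kit tins (scene px): (184,193), (221,175), (244,202), (206,221). Spares on the board: (318,119), (371,129), (340,142). The orange (168,165) and pink (277,108), (299,95) tins are look-alikes and stay put. Thermometer is on the tile at (147,262).

Run:
```python
from h import *
s=load('scene'); d=load('side')
def f(im,name,pts,z=6):
    q=np.array([atz(im,*p,z)[:2] for p in pts]); print(name,q.round().tolist(),'cen',q.mean(0).round())
f(s,'tile',[(132,211),(178,270),(82,327),(40,259)]); f(d,'tile',[(348,249),(439,321),(359,406),(265,304)])
f(s,'plate',[(273,152),(316,197),(203,258),(161,207)]); f(d,'plate',[(240,160),(335,231),(262,264),(186,185)])
f(s,'sq',[(275,181)]); f(d,'sq',[(232,180)])
f(s,'stock',[(348,109),(396,150),(332,177),(287,133)]);f(d,'stock',[(202,117),(236,152),(173,166),(142,138)])
f(s,'foot',[(150,274)],12);f(d,'foot',[(353,272)],12)
for n,im in(('s',s),('d',d)):
    P=cloud(im); m=(P[...,2]>60)&(P[...,2]<140)&(P[...,0]>480)&(P[...,0]<640)&(P[...,1]<-170)&(P[...,1]>-330)
    q=P[m]; print(n,len(q),q.mean(0).round(),q.min(0).round(),q.max(0).round())
    hi=q[q[:,2]>76]; c=hi.mean(0); u,w,v=np.linalg.svd(hi-c,full_matrices=False); print(c.round(),v.round(2).tolist(),w.round())
a=[cv2.resize(s['frame'][200:340,30:220],None,fx=4,fy=4,interpolation=2)]
cv2.imwrite('pics/c1.png',a[0][:,:,::-1])
```

```text
tile [[393.0, -242.0], [600.0, -216.0], [615.0, -433.0], [411.0, -465.0]] cen [ 505. -339.]
tile [[602.0, -223.0], [632.0, -440.0], [409.0, -470.0], [382.0, -246.0]] cen [ 506. -345.]
plate [[406.0, 157.0], [595.0, 163.0], [602.0, -156.0], [419.0, -178.0]] cen [505.  -3.]
plate [[559.0, 168.0], [612.0, -169.0], [425.0, -165.0], [389.0, 141.0]] cen [496.  -6.]
sq [[496.0, 105.0]] cen [496. 105.]
sq [[499.0, 102.0]] cen [499. 102.]
stock [[375.0, 442.0], [578.0, 444.0], [563.0, 237.0], [364.0, 231.0]] cen [470. 339.]
stock [[567.0, 439.0], [568.0, 208.0], [390.0, 233.0], [359.0, 412.0]] cen [471. 323.]
foot [[580.0, -272.0]] cen [ 580. -272.]
foot [[566.0, -276.0]] cen [ 566. -276.]
s 647 [ 573. -273.  113.] [ 558. -303.   60.] [ 579. -243.  138.]
[ 573. -273.  115.] [[0.16, 0.07, -0.99], [-0.03, -1.0, -0.07], [0.99, -0.04, 0.15]] [418. 394. 102.]
d 779 [ 563. -277.  113.] [ 557. -304.   60.] [ 577. -244.  138.]
[ 562. -278.  115.] [[-0.16, 0.39, -0.91], [-0.01, 0.92, 0.4], [-0.99, -0.07, 0.15]] [454. 419. 110.]
```

View pics/c1.png

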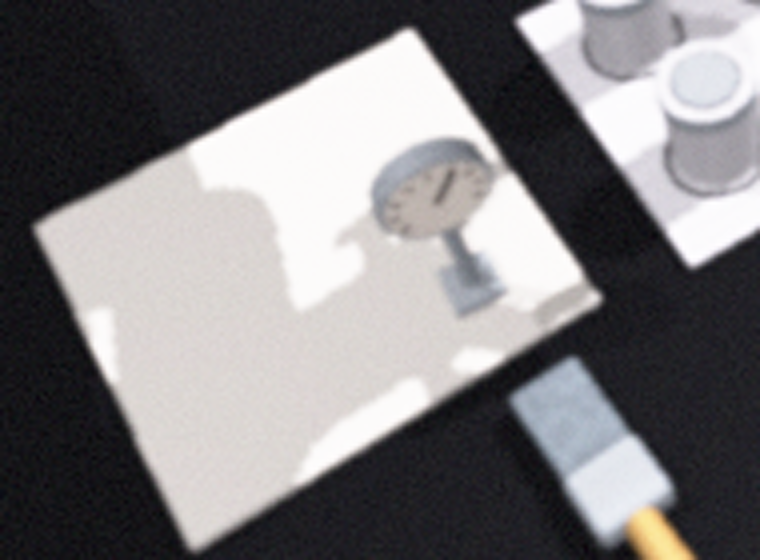

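Emit:
carry_out(series=[[[0,0,0],[-0.02,-0.04,-0.02],1],[[0,0,0],[-0.04,-0.08,-0.05],1],[[0,0,0],[-0.055,-0.11,-0.08],1],[[0,0,0],[-0.065,-0.125,-0.1],1],[[0,0,0],[-0.065,-0.125,-0.12],1],[[0,0,0],[-0.065,-0.125,-0.15],1],[[0,0,0],[-0.065,-0.125,-0.18],1],[[0,0,0],[-0.065,-0.125,-0.198],1],[[0,0,0],[-0.065,-0.125,-0.198],1],[[0,0,0],[-0.065,-0.125,-0.198],0.5],[[0,0,0],[-0.065,-0.125,-0.198],0.5],[[0,0,0],[-0.065,-0.125,-0.198],0.5],[[0,0,0],[-0.065,-0.125,-0.198],0.5],[[0,0,0],[-0.065,-0.125,-0.198],0.5],[[0,0,0],[-0.065,-0.125,-0.198],0.5]], newtons=35)

```text
t: 1.6
position: [460.8, -125.3, 52.0]
tcp_rot: [0.001, 0.707, 0.707, 0.001]
wrist_force: [-2.2, 0.0, 5.3]
opening: 0.626
gripper_force: 37.6
```

Emit:
carry_out(series=[[[0,0,0],[0,0,0.005],0.5],[[0,0,0],[0,0,0.01],0.5],[[0,0,0],[0,0,0.015],0.5],[[0,0,0],[0,0,0.02],0.5],[[0,0,0],[0,0,0.02],0.5],[[0,0,0],[0,0,0.02],0.5],[[0,0,0],[0,0,0.02],0.5],[[0,0,0],[0,0,0.02],0.5],[[0,0,0],[0,0,0.02],0.5]])

```text
t: 2.5
position: [459.9, -124.9, 70.1]
tcp_rot: [-0.0, 0.707, 0.707, -0.0]
wrist_force: [-0.1, -0.0, -3.9]
opening: 0.619
gripper_force: 37.7
```

Run:
```python
from h import *
for i in range(3):
    print(arm.get_state()['wrist_force'],arm.get_state()['position']); im=grab('wrist','w0')
```

```text
[-0.1006369  -0.00794537 -3.88316254] [ 459.89191653 -124.94286935   70.08531527]
[-0.25109077 -0.43727277 -3.71344887] [ 459.93528465 -124.95634024   70.14465744]
[-0.0293124  -0.94938346 -3.57845824] [ 459.95007577 -124.94574578   70.18751309]
```

View pics/w0.png

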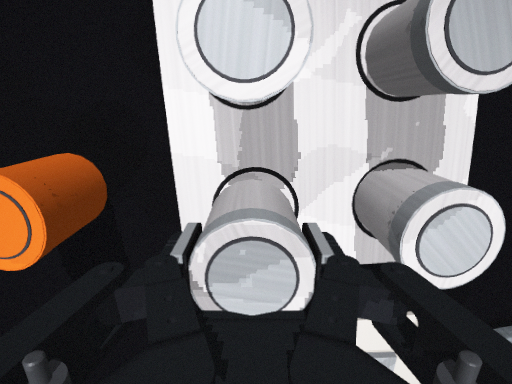

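Filled (about 3.7 N). Put it back and take the next one.

Emit:
carry_out(series=[[[0,0,0],[0,0,-0.008],0.5],[[0,0,0],[0,0,-0.015],0.5],[[0,0,0],[0,0,-0.0185],0.5],[[0,0,0],[0,0,-0.0185],0.5],[[0,0,0],[0,0,-0.0185],1],[[0,0,0],[0,0,-0.0185],1],[[0,0,0],[0,0,-0.0185],1],[[0,0,0],[0,0,0.01],1],[[0,0,0],[0,0,0.045],1],[[0,0,0],[-0.001,0.04,0.05],1],[[0,0,0],[-0.003,0.08,0.05],1],[[0,0,0],[-0.0035,0.099,0.04],1],[[0,0,0],[-0.0035,0.099,0.01],1],[[0,0,0],[-0.0035,0.099,-0.0185],1],[[0,0,0],[-0.0035,0.099,-0.0185],1],[[0,0,0],[-0.0035,0.099,-0.0185],0.5],[[0,0,0],[-0.0035,0.099,-0.0185],0.5],[[0,0,0],[-0.0035,0.099,-0.0185],0.5],[[0,0,0],[-0.0035,0.099,-0.0185],0.5],[[0,0,0],[-0.0035,0.099,-0.0185],0.5]])

```text
t: 4.65
position: [457.6, -26.3, 53.8]
tcp_rot: [0.001, 0.707, 0.707, 0.001]
wrist_force: [-2.3, 0.2, 6.9]
opening: 0.623
gripper_force: 37.8
```

Emit:
carry_out(series=[[[0,0,0],[0,0,0.0],0.5],[[0,0,0],[0,0,0.005],0.5],[[0,0,0],[0,0,0.01],0.5],[[0,0,0],[0,0,0.015],0.5],[[0,0,0],[0,0,0.0185],0.5],[[0,0,0],[0,0,0.0185],0.5],[[0,0,0],[0,0,0.0185],0.5],[[0,0,0],[0,0,0.0185],0.5],[[0,0,0],[0,0,0.0185],0.5],[[0,0,0],[0,0,0.0185],0.5]])

```text
t: 5.65
position: [456.4, -26.0, 70.1]
tcp_rot: [-0.0, 0.707, 0.707, -0.0]
wrist_force: [-0.8, -0.8, -3.5]
opening: 0.619
gripper_force: 37.7
```

Emit:
carry_out(series=[[[0,0,0],[0,0,-0.008],0.5],[[0,0,0],[0,0,-0.015],0.5],[[0,0,0],[0,0,-0.0175],0.5],[[0,0,0],[0,0,-0.0175],0.5],[[0,0,0],[0,0,-0.0175],1],[[0,0,0],[0,0,-0.0175],1],[[0,0,0],[0,0,-0.0175],1],[[0,0,0],[0,0,0.01],1],[[0,0,0],[0,0,0.045],1],[[0,0,0],[0.04,0.002,0.05],1],[[0,0,0],[0.08,0.004,0.05],1],[[0,0,0],[0.1005,0.005,0.04],1],[[0,0,0],[0.1005,0.005,0.01],1],[[0,0,0],[0.1005,0.005,-0.0175],1],[[0,0,0],[0.1005,0.005,-0.0175],1],[[0,0,0],[0.1005,0.005,-0.0175],0.5],[[0,0,0],[0.1005,0.005,-0.0175],0.5],[[0,0,0],[0.1005,0.005,-0.0175],0.5],[[0,0,0],[0.1005,0.005,-0.0175],0.5],[[0,0,0],[0.1005,0.005,-0.0175],0.5]])

```text
t: 7.65
position: [558.1, -21.1, 55.2]
tcp_rot: [0.001, 0.707, 0.707, 0.001]
wrist_force: [-1.4, -0.9, 6.2]
opening: 0.619
gripper_force: 37.7
```

Emit:
carry_out(series=[[[0,0,0],[0,0,0.0],0.5],[[0,0,0],[0,0,0.005],0.5],[[0,0,0],[0,0,0.01],0.5],[[0,0,0],[0,0,0.015],0.5],[[0,0,0],[0,0,0.0175],0.5],[[0,0,0],[0,0,0.0175],0.5],[[0,0,0],[0,0,0.0175],0.5],[[0,0,0],[0,0,0.0175],0.5],[[0,0,0],[0,0,0.0175],0.5],[[0,0,0],[0,0,0.0175],0.5]])

```text
t: 8.65
position: [556.9, -21.0, 70.1]
tcp_rot: [-0.0, 0.707, 0.707, -0.0]
wrist_force: [-0.7, 0.1, -2.8]
opening: 0.619
gripper_force: 37.4
```

Run:
```python
from h import *
for i in range(5):
    print(arm.get_state()['wrist_force'].round(2)); im=grab('side','s1')
discs(im,70,80)
```

```text
[-0.68  0.12 -2.79]
[ 0.59 -1.16 -2.62]
[-0.29 -0.16 -4.3 ]
[-0.17 -0.18 -2.84]
[ 0.64 -0.61 -3.34]
px [435.  30.] n 345 cen [1977.  750.] r 558.9 med [1975.  607.   75.] rgb [190. 191. 183.]
px [74. 75.] n 151 cen [250. 829.] r 94.5 med [248. 846.  76.] rgb [101. 101. 104.]
px [80. 89.] n 172 cen [249. 712.] r 99.1 med [246. 711.  75.] rgb [102. 102. 105.]
px [194. 108.] n 151 cen [525. 385.] r 28.7 med [521. 381.  76.] rgb [204. 205. 206.]
px [207. 124.] n 169 cen [519. 285.] r 27.8 med [516. 281.  75.] rgb [207. 207. 209.]
px [172. 132.] n 208 cen [418. 292.] r 29.7 med [417. 287.  75.] rgb [195. 195. 196.]
px [117. 140.] n 80 cen [273. 331.] r 27.6 med [277. 329.  71.] rgb [229. 167. 189.]
px [276. 184.] n 91 cen [544. -30.] r 30.8 med [536. -36.  75.] rgb [138. 138. 140.]
px [241. 194.] n 381 cen [457. -25.] r 29.1 med [454. -29.  76.] rgb [209. 209. 211.]
px [305. 203.] n 404 cen [ 559. -118.] r 28.8 med [ 556. -121.   76.] rgb [173. 173. 174.]
px [267. 222.] n 483 cen [ 460. -126.] r 28.6 med [ 457. -128.   76.] rgb [214. 215. 216.]
px [496. 232.] n 769 cen [ 856. -394.] r 62.4 med [ 850. -385.   71.] rgb [232. 230. 218.]
px [204. 245.] n 101 cen [ 325. -114.] r 20.1 med [ 327. -115.   71.] rgb [251. 177. 108.]
px [ 30. 283.] n 297 cen [ 19. -25.] r 58.3 med [ 26. -59.  75.] rgb [141. 137. 126.]
```

Emit:
carry_out(series=[[[0,0,0],[0,0,-0.008],0.5],[[0,0,0],[0,0,-0.015],0.5],[[0,0,0],[0,0,-0.0165],0.5],[[0,0,0],[0,0,-0.0165],0.5],[[0,0,0],[0,0,-0.0165],1],[[0,0,0],[0,0,-0.0165],1],[[0,0,0],[0,0,-0.0165],1],[[0,0,0],[0,0,0.01],1],[[0,0,0],[0,0,0.045],1],[[0,0,0],[0.001,-0.04,0.05],1],[[0,0,0],[0.002,-0.08,0.05],1],[[0,0,0],[0.0025,-0.0965,0.04],1],[[0,0,0],[0.0025,-0.0965,0.01],1],[[0,0,0],[0.0025,-0.0965,-0.0165],1],[[0,0,0],[0.0025,-0.0965,-0.0165],1],[[0,0,0],[0.0025,-0.0965,-0.0165],0.5],[[0,0,0],[0.0025,-0.0965,-0.0165],0.5],[[0,0,0],[0.0025,-0.0965,-0.0165],0.5],[[0,0,0],[0.0025,-0.0965,-0.0165],0.5],[[0,0,0],[0.0025,-0.0965,-0.0165],0.5]])

```text
t: 10.9
position: [560.7, -117.6, 55.9]
tcp_rot: [0.002, 0.707, 0.707, 0.001]
wrist_force: [-0.5, 0.4, 5.7]
opening: 0.622
gripper_force: 37.2
```

Emit:
carry_out(series=[[[0,0,0],[0,0,0.0],0.5],[[0,0,0],[0,0,0.005],0.5],[[0,0,0],[0,0,0.01],0.5],[[0,0,0],[0,0,0.015],0.5],[[0,0,0],[0,0,0.0165],0.5],[[0,0,0],[0,0,0.0165],0.5],[[0,0,0],[0,0,0.0165],0.5],[[0,0,0],[0,0,0.0165],0.5],[[0,0,0],[0,0,0.0165],0.5],[[0,0,0],[0,0,0.0165],0.5]])

```text
t: 11.9
position: [559.4, -117.5, 70.2]
tcp_rot: [-0.0, 0.707, 0.707, -0.0]
wrist_force: [-0.6, -0.3, -0.3]
opening: 0.625
gripper_force: 36.8
```

Run:
```python
from h import *
for i in range(3):
    print(arm.get_state()['wrist_force'].round(2),arm.get_state()['position']); im=grab('wrist','w1')
```

```text
[-0.62 -0.3  -0.3 ] [ 559.44870595 -117.47140289   70.16965698]
[-0.99 -0.58 -0.88] [ 559.47866188 -117.46547964   70.20650811]
[ 0.59 -0.42 -1.17] [ 559.47108225 -117.47217472   70.21723987]
```

Emit:
carry_out(series=[[[0,0,0],[0,0,0.03],0.5],[[0,0,0],[0,0,0.06],0.5],[[0,0,0],[-0.02,0,0.08],0.5],[[0,0,0],[-0.06,-0.01,0.08],0.5],[[0,0,0],[-0.095,-0.03,0.08],0.5],[[0,0,0],[-0.11,-0.065,0.08],0.5],[[0,0,0],[-0.11,-0.105,0.08],0.5],[[0,0,0],[-0.11,-0.145,0.08],0.5],[[0,0,0],[-0.11,-0.185,0.08],0.5],[[0,0,0],[-0.11,-0.225,0.08],0.5],[[0,0,0],[-0.11,-0.255,0.08],0.5],[[0,0,0],[-0.11,-0.27,0.08],0.5],[[0,0,0],[-0.11,-0.272,0.055],0.5],[[0,0,0],[-0.11,-0.272,0.025],0.5],[[0,0,0],[-0.11,-0.272,0],0.5],[[0,0,0],[-0.11,-0.272,-0.01],0.5],[[0,0,0],[-0.11,-0.272,-0.01],0.5]])

```text
t: 13.75
position: [448.9, -388.9, 58.9]
tcp_rot: [-0.002, 0.707, 0.707, 0.0]
wrist_force: [0.4, -1.3, 0.6]
opening: 0.624
gripper_force: 37.2
```

Emit:
carry_out(series=[[[0,0,0],[0,0,-0.003],0.5],[[0,0,0],[0,0,-0.0055],0.5],[[0,0,0],[0,0,-0.0055],0.5]])

```text
t: 14.05
position: [450.0, -389.9, 55.9]
tcp_rot: [0.001, 0.707, 0.707, 0.0]
wrist_force: [1.1, -1.2, 0.3]
opening: 0.621
gripper_force: 37.3
```

Emit:
carry_out(series=[[[0,0,0],[0,0,-0.001],0.5],[[0,0,0],[0,0,-0.001],0.5],[[0,0,0],[0,0,-0.001],0.8],[[0,0,0],[0,0,-0.001],1],[[0,0,0],[0,0,-0.001],1],[[0,0,0],[0,0,-0.001],1],[[0,0,0],[0,0,0.02],1],[[0,0,0],[0,0,0.05],1],[[0,0,0],[0,0,0.09],1],[[0,0,0],[0,0.02,0.12],1],[[0,0,0],[0,0.05,0.14],1]])

```text
t: 15.15
position: [449.7, -340.2, 197.6]
tcp_rot: [0.002, 0.708, 0.706, 0.0]
wrist_force: [-0.2, -0.1, 0.2]
opening: 0.999
gripper_force: 0.0
```

Run:
```python
from h import *
s=grab('scene','s2'); discs(s,71,80); d=grab('side','d2'); discs(d,71,80); print(arm.get_state()['position'])
```

```text
px [411.  24.] n 163 cen [230. 794.] r 97.4 med [197. 844.  75.] rgb [67. 68. 75.]
px [398.  43.] n 157 cen [251. 735.] r 103.5 med [271. 712.  76.] rgb [65. 65. 72.]
px [158.  82.] n 132 cen [ 7. -0.] r 66.2 med [ 55. -14.  76.] rgb [127. 120. 107.]
px [319. 118.] n 229 cen [420. 293.] r 29.4 med [421. 291.  75.] rgb [203. 202. 211.]
px [371. 128.] n 245 cen [524. 385.] r 28.7 med [525. 384.  74.] rgb [219. 220. 227.]
px [340. 141.] n 260 cen [519. 286.] r 28.4 med [521. 284.  75.] rgb [220. 220. 227.]
px [221. 174.] n 322 cen [457. -26.] r 29.5 med [459. -27.  74.] rgb [203. 204. 212.]
px [184. 192.] n 353 cen [ 460. -125.] r 28.3 med [ 461. -125.   74.] rgb [219. 220. 227.]
px [498. 197.] n 83 cen [850. 482.] r 29.8 med [853. 469.  76.] rgb [169. 161. 155.]
px [244. 201.] n 372 cen [557. -21.] r 28.3 med [559. -22.  74.] rgb [203. 204. 212.]
px [358. 222.] n 93 cen [753. 144.] r 29.7 med [738. 165.  76.] rgb [ 92. 100. 109.]
px [ 68. 240.] n 464 cen [ 449. -390.] r 29.1 med [ 451. -390.   75.] rgb [220. 220. 228.]
px [474.  44.] n 154 cen [1978.  407.] r 219.2 med [1976.  387.   7
[... 320 characters left out ...]
d [517. 283.  75.] rgb [186. 187. 188.]
px [172. 132.] n 196 cen [419. 291.] r 29.2 med [417. 288.  75.] rgb [175. 175. 176.]
px [279. 178.] n 316 cen [556. -21.] r 29.2 med [554. -24.  76.] rgb [175. 175. 176.]
px [241. 194.] n 364 cen [456. -25.] r 29.1 med [454. -29.  76.] rgb [182. 182. 184.]
px [267. 222.] n 470 cen [ 459. -126.] r 28.2 med [ 457. -128.   76.] rgb [192. 192. 193.]
px [498. 234.] n 305 cen [ 854. -392.] r 46.9 med [ 846. -391.   72.] rgb [208. 206. 194.]
px [ 30. 282.] n 262 cen [ 19. -24.] r 58.0 med [ 27. -59.  75.] rgb [119. 115. 105.]
px [354. 332.] n 942 cen [ 450. -390.] r 28.9 med [ 448. -393.   75.] rgb [188. 188. 190.]
[ 450.92710948 -338.05007729  199.00494427]
```

Emit:
carry_out(series=[[[0,0,0],[0,0.03,0.03],1],[[0,0,0],[0.03,0.07,0.06],1],[[0,0,0],[0.05,0.11,0.06],1],[[0,0,0],[0.06,0.15,0.06],1],[[0,0,0],[0.06,0.15,0.06],1],[[0,0,0],[0.06,0.15,0.06],1],[[0,0,0],[0.06,0.15,0.06],1]])

```text
t: 15.95
position: [509.2, -190.4, 254.1]
tcp_rot: [-0.0, 0.707, 0.707, -0.0]
wrist_force: [0.5, -0.2, -0.2]
opening: 0.997
gripper_force: 0.0
```

Run:
```python
from h import *
w=grab('wrist','w2'); print(arm.get_state()['position'])
```

```text
[ 509.13209594 -190.65060492  254.27022303]
```

View pics/w2.png

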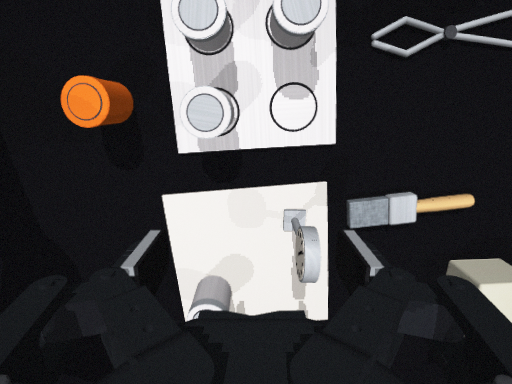

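The free mark is at wrist px (293,107). The thermometer's foot is at (294,219), with the dial seen edge-on.

Run:
```python
from h import *
w=load('w2')
for n,p,z in [('mark2',(293.5,107),6),('pl',(179,153),6),('pr',(336,142.5),6),('tl',(163,196),6),('tr',(327.5,182),6),('foot',(294,219),12)]:
    print(n,atz(w,*p,z).round(1))
P=cloud(w); m=(P[...,2]>75)&(P[...,2]<140)&(P[...,0]>530)&(P[...,0]<610)&(P[...,1]<-235)&(P[...,1]>-320)
q=P[m]; print(q.min(0).round(),q.max(0).round()); 
top=q[q[:,2]>120]; print(len(top),top.mean(0).round(1),[round(float(x),1) for x in np.polyfit(top[:,1],top[:,0],1)*[100,1]],cv2.minAreaRect(top[:,:2].astype(np.float32)))
P=cloud(w); discs(w,72,78)
s=load('s2'); g=cv2.cvtColor(s['frame'],7)
# ring in scene
o=[atz(s,u,v,6) for u,v in [(206,221)]]; print(o)
im=load('s2')['frame'][140:260,150:330]; cv2.imwrite('pics/c3.png',cv2.resize(im,None,fx=4,fy=4,interpolation=2)[:,:,::-1])
```

```text
mark2 [ 562.9 -119.2    6. ]
pl [ 412.3 -178.4    6. ]
pr [ 620.9 -164.4    6. ]
tl [ 385.7 -238.5    6. ]
tr [ 613.3 -218.4    6. ]
foot [ 568.4 -270.2   12. ]
[ 560. -301.   79.] [ 578. -242.  137.]
840 [ 567.7 -266.1  130.5] [5.2, 581.5] ((568.5825805664062, -270.8231201171875), (51.232696533203125, 18.298152923583984), 86.48516845703125)
px [198.  17.] n 1823 cen [457. -26.] r 27.7 med [457. -32.  74.] rgb [211. 212. 217.]
px [300.  14.] n 1519 cen [557. -22.] r 27.5 med [557. -30.  74.] rgb [209. 211. 215.]
px [205. 112.] n 2123 cen [ 460. -125.] r 27.5 med [ 460. -125.   74.] rgb [214. 216. 220.]
px [201. 310.] n 258 cen [ 447. -380.] r 26.4 med [ 440. -371.   74.] rgb [209. 209. 212.]
[array([ 514.8392732 , -103.43860522,    6.        ])]
```

View pics/c3.png

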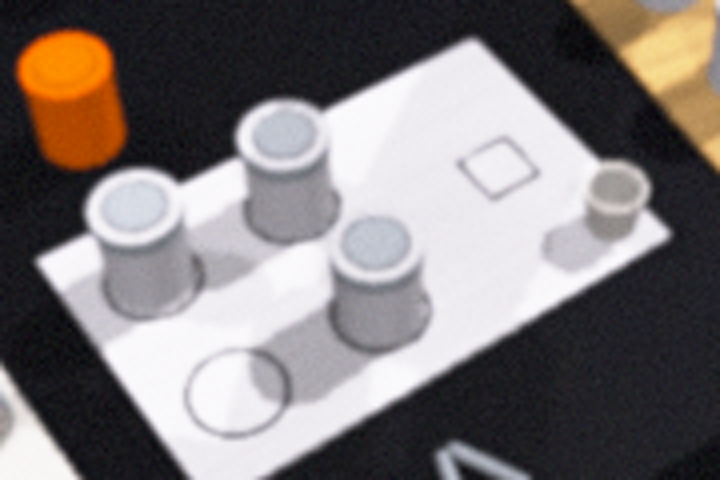

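Emit:
carry_out(series=[[[0,0,0],[0,0.02,0],1],[[0,0,0],[-0.005,0.06,0],1],[[0,0,0],[-0.01,0.105,0],1],[[0,0,0],[-0.02,0.15,0],1],[[0,0,0],[-0.03,0.195,-0.01],1],[[0,0,0],[-0.04,0.24,-0.02],1],[[0,0,0],[-0.05,0.285,-0.03],1],[[0,0,0],[-0.06,0.33,-0.04],1],[[0,0,0],[-0.07,0.375,-0.06],1],[[0,0,0],[-0.08,0.42,-0.08],1],[[0,0,0],[-0.09,0.46,-0.1],1],[[0,0,0],[-0.09,0.482,-0.12],1],[[0,0,0],[-0.09,0.482,-0.14],1],[[0,0,0],[-0.09,0.482,-0.14],1],[[0,0,0],[-0.09,0.482,-0.14],1]])

```text
t: 17.5
position: [420.1, 291.7, 115.0]
tcp_rot: [0.0, 0.708, 0.707, -0.0]
wrist_force: [0.3, 0.5, 0.9]
opening: 0.999
gripper_force: 0.0
```

Run:
```python
from h import *
print(arm.get_state()['position'])
w=grab('wrist','w3'); discs(w,71,78); s=load('s2'); print(atz(s,209.5,238,6),atz(s,274.6,182,6))
```

```text
[420.07925713 291.65365107 115.04643287]
px [433.  61.] n 7381 cen [525. 388.] r 28.4 med [523. 388.  74.] rgb [216. 218. 222.]
px [250. 217.] n 5587 cen [420. 293.] r 27.9 med [419. 295.  74.] rgb [230. 231. 234.]
px [403. 223.] n 4876 cen [519. 288.] r 28.3 med [518. 290.  74.] rgb [231. 232. 235.]
[ 562.29027567 -118.70265243    6.        ] [498.75983329 102.24472919   6.        ]
```

Emit:
carry_out(series=[[[0,0,0],[0,0.001,-0.03],1],[[0,0,0],[0,0.001,-0.055],1],[[0,0,0],[0,0.001,-0.061],1],[[0,0,0],[0,0.001,-0.061],1],[[0,0,0],[0,0.001,-0.061],0.5],[[0,0,0],[0,0.001,-0.061],0.5],[[0,0,0],[0,0.001,-0.061],0.5],[[0,0,0],[0,0.001,-0.061],0.5],[[0,0,0],[0,0.001,-0.061],0.5],[[0,0,0],[0,0.001,-0.061],0.5],[[0,0,0],[0,0.001,-0.055],0.5],[[0,0,0],[0,0.001,-0.05],0.5],[[0,0,0],[0,0.001,-0.045],0.5],[[0,0,0],[0,0.001,-0.041],0.5],[[0,0,0],[0,0.001,-0.041],0.5],[[0,0,0],[0,0.001,-0.041],0.5],[[0,0,0],[0,0.001,-0.041],0.5],[[0,0,0],[0,0.001,-0.041],0.5],[[0,0,0],[0,0.001,-0.041],0.5]])

```text
t: 19.45
position: [419.4, 293.4, 73.6]
tcp_rot: [-0.0, 0.707, 0.707, -0.0]
wrist_force: [-0.5, 0.3, -0.8]
opening: 0.617
gripper_force: 36.8
```

```bash
cat > f.py <<'E'
from h import *
for i in range(4):
    print(arm.get_state()['wrist_force'].round(2)); im=arm.get_image('scene')
print(arm.get_state()['position']); discs(im,71,78)
E
python3 f.py
```

```text
[-0.53  0.28 -0.79]
[-0.02 -0.23 -1.34]
[-0.41  0.21 -1.1 ]
[ 0.25 -0.79 -0.05]
[419.52759778 293.50496064  73.79702621]
px [418.  25.] n 97 cen [231. 830.] r 83.5 med [224. 845.  75.] rgb [64. 64. 71.]
px [404.  47.] n 98 cen [281. 736.] r 72.6 med [296. 713.  74.] rgb [62. 63. 69.]
px [158.  83.] n 119 cen [11. -1.] r 65.9 med [ 55. -14.  74.] rgb [129. 121. 108.]
px [371. 128.] n 251 cen [524. 387.] r 28.9 med [526. 384.  74.] rgb [193. 193. 202.]
px [340. 141.] n 264 cen [518. 285.] r 29.3 med [520. 285.  74.] rgb [214. 214. 221.]
px [221. 174.] n 320 cen [457. -27.] r 28.4 med [458. -27.  74.] rgb [155. 155. 163.]
px [184. 192.] n 351 cen [ 459. -126.] r 29.3 med [ 461. -126.   74.] rgb [213. 213. 222.]
px [250. 191.] n 341 cen [538.   7.] r 28.1 med [540.   6.  74.] rgb [212. 213. 221.]
px [359. 223.] n 66 cen [752. 146.] r 29.2 med [741. 165.  75.] rgb [ 86.  93. 103.]
px [ 68. 240.] n 465 cen [ 450. -390.] r 28.6 med [ 452. -390.   75.] rgb [214. 214. 223.]
```

The first spare is empty, so it goes to the tile. A kit tin has been knocked to (538,7), and I'll put it back afterwards.

Emit:
carry_out(series=[[[0,0,0],[0,0,0.03],0.5],[[0,0,0],[0,0,0.065],0.5],[[0,0,0],[0,-0.02,0.085],0.5],[[0,0,0],[0,-0.06,0.085],0.5],[[0,0,0],[0,-0.105,0.085],0.5],[[0,0,0],[0,-0.15,0.085],0.5],[[0,0,0],[0,-0.195,0.085],0.5],[[0,0,0],[0,-0.24,0.085],0.5],[[0,0,0],[0,-0.285,0.085],0.5],[[0,0,0],[0,-0.33,0.085],0.5],[[0,0,0],[0,-0.375,0.085],0.5],[[0,0,0],[0.01,-0.42,0.085],0.5],[[0,0,0],[0.02,-0.465,0.085],0.5],[[0,0,0],[0.03,-0.51,0.085],0.5],[[0,0,0],[0.03,-0.55,0.085],0.5],[[0,0,0],[0.03,-0.575,0.085],0.5],[[0,0,0],[0.03,-0.588,0.08],0.5],[[0,0,0],[0.03,-0.588,0.06],0.5],[[0,0,0],[0.03,-0.588,0.03],0.5],[[0,0,0],[0.03,-0.588,0.01],0.5]])

```text
t: 21.65
position: [449.0, -293.3, 81.5]
tcp_rot: [-0.001, 0.707, 0.707, 0.0]
wrist_force: [0.0, 0.3, -1.7]
opening: 0.62
gripper_force: 37.1
```

Emit:
carry_out(series=[[[0,0,0],[0,0,-0.012],0.5],[[0,0,0],[0,0,-0.021],0.5],[[0,0,0],[0,0,-0.025],0.5],[[0,0,0],[0,0,-0.029],0.5],[[0,0,0],[0,0,-0.029],0.5],[[0,0,0],[0,0,-0.029],0.5]])

```text
t: 22.25
position: [450.1, -294.9, 55.8]
tcp_rot: [0.001, 0.707, 0.707, 0.0]
wrist_force: [-0.3, 0.4, 1.4]
opening: 0.627
gripper_force: 37.3
```

Emit:
carry_out(series=[[[0,0,0],[0,0,0],0.8],[[0,0,0],[0,0,0],1],[[0,0,0],[0,0,0],1],[[0,0,0],[0,0,0],1],[[0,0,0],[0,0,0.03],1],[[0,0,0],[0,0,0.065],1],[[0,0,0],[0,0.03,0.07],1],[[0,0,0],[0,0.075,0.07],1],[[0,0,0],[0,0.12,0.07],1],[[0,0,0],[0.03,0.155,0.07],1],[[0,0,0],[0.06,0.19,0.07],1],[[0,0,0],[0.085,0.225,0.07],1],[[0,0,0],[0.088,0.265,0.07],1],[[0,0,0],[0.088,0.295,0.07],1],[[0,0,0],[0.088,0.302,0.07],1],[[0,0,0],[0.088,0.302,0.07],1],[[0,0,0],[0.088,0.302,0.07],1]])

```text
t: 23.95
position: [537.5, 6.5, 124.9]
tcp_rot: [0.0, 0.707, 0.707, -0.0]
wrist_force: [-0.1, 0.1, 0.6]
opening: 1.001
gripper_force: 0.0
```

Run:
```python
from h import *
w=grab('wrist','w4'); discs(w,71,78);print(arm.get_state()['position']);print('d');discs(grab('side'),72,78);print('s');discs(grab('scene'),72,78)
```

```text
px [253. 212.] n 5050 cen [538.   8.] r 27.9 med [539.   9.  74.] rgb [204. 205. 210.]
px [122. 239.] n 1366 cen [453. -20.] r 26.6 med [447. -10.  74.] rgb [209. 210. 214.]
px [170. 262.] n 315 cen [476. -30.] r 19.9 med [481. -29.  73.] rgb [206. 206. 209.]
[537.50838645   6.26337941 124.85152239]
d
px [432.  28.] n 64 cen [1981.  658.] r 153.3 med [1975.  640.   75.] rgb [193. 194. 186.]
px [490.  50.] n 62 cen [1976.  306.] r 114.1 med [1976.  310.   75.] rgb [194. 195. 187.]
px [74. 75.] n 87 cen [251. 831.] r 93.6 med [246. 846.  75.] rgb [103. 103. 106.]
px [79. 89.] n 105 cen [246. 713.] r 93.5 med [246. 711.  75.] rgb [104. 105. 107.]
px [194. 108.] n 143 cen [524. 384.] r 29.4 med [523. 382.  76.] rgb [210. 210. 212.]
px [207. 123.] n 156 cen [518. 286.] r 28.2 med [517. 283.  75.] rgb [211. 211. 212.]
px [265. 174.] n 290 cen [537.   7.] r 27.9 med [536.   5.  76.] rgb [215. 215. 216.]
px [241. 194.] n 355 cen [455. -26.] r 28.5 med [454. -28.  76.] rgb [221. 221. 222.]
px [267. 222.] n 458 cen [ 459. -125.] r 28.5 med [ 458. -128.   76.] rgb [218. 219. 220.]
px [ 30. 283.
[... 420 characters left out ...]

px [155.  83.] n 92 cen [14. -6.] r 64.2 med [ 52. -24.  75.] rgb [145. 137. 122.]
px [371. 128.] n 223 cen [524. 385.] r 28.2 med [526. 385.  74.] rgb [239. 239. 244.]
px [340. 141.] n 241 cen [519. 285.] r 29.6 med [520. 285.  74.] rgb [235. 235. 240.]
px [221. 174.] n 291 cen [457. -26.] r 28.3 med [459. -26.  75.] rgb [239. 239. 244.]
px [184. 192.] n 341 cen [ 460. -125.] r 28.6 med [ 461. -126.   75.] rgb [235. 235. 240.]
px [249. 191.] n 275 cen [538.   8.] r 28.2 med [538.   4.  75.] rgb [235. 236. 241.]
px [110. 221.] n 390 cen [ 449. -297.] r 28.3 med [ 451. -297.   75.] rgb [187. 187. 196.]
px [ 68. 240.] n 444 cen [ 449. -389.] r 29.0 med [ 452. -390.   75.] rgb [220. 220. 226.]
```

View pics/w4.png

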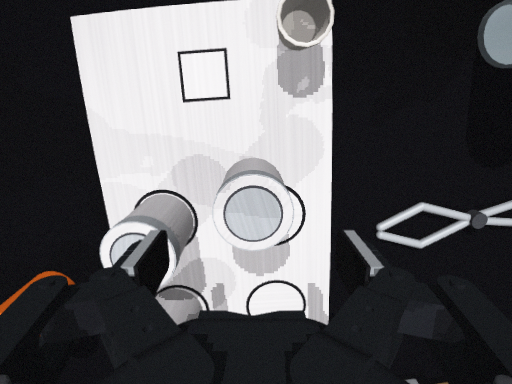

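Emit:
carry_out(series=[[[0,0,0],[0,0.001,0],0.82],[[0,0,0],[0,0.001,-0.01],0.82],[[0,0,0],[0,0.001,-0.04],0.82],[[0,0,0],[0,0.001,-0.065],0.82],[[0,0,0],[0,0.001,-0.071],0.82],[[0,0,0],[0,0.001,-0.071],0.5],[[0,0,0],[0,0.001,-0.071],0.5],[[0,0,0],[0,0.001,-0.071],0.5],[[0,0,0],[0,0.001,-0.071],0.5],[[0,0,0],[0,0.001,-0.071],0.5],[[0,0,0],[0,0.001,-0.065],0.5],[[0,0,0],[0,0.001,-0.055],0.5],[[0,0,0],[0.01,-0.01,-0.055],0.5],[[0,0,0],[0.019,-0.026,-0.055],0.5],[[0,0,0],[0.019,-0.026,-0.055],0.5],[[0,0,0],[0.019,-0.026,-0.055],0.5],[[0,0,0],[0.019,-0.026,-0.062],0.5],[[0,0,0],[0.019,-0.026,-0.068],0.5],[[0,0,0],[0.019,-0.026,-0.071],0.5],[[0,0,0],[0.019,-0.026,-0.071],0.5]])

```text
t: 26.1
position: [556.1, -18.2, 53.6]
tcp_rot: [-0.0, 0.707, 0.707, -0.0]
wrist_force: [-1.6, -0.6, -0.6]
opening: 0.623
gripper_force: 38.2
```

Emit:
carry_out(series=[[[0,0,0],[0,0,0],0.5],[[0,0,0],[0,0,0],0.8],[[0,0,0],[0,0,0],0.9],[[0,0,0],[0,0,0],0.9],[[0,0,0],[0,0,0.03],0.9],[[0,0,0],[0,0,0.065],1],[[0,0,0],[0,0.04,0.07],1],[[0,0,0],[0,0.085,0.07],1],[[0,0,0],[0,0.13,0.07],1],[[0,0,0],[-0.01,0.175,0.07],1],[[0,0,0],[-0.02,0.22,0.07],1],[[0,0,0],[-0.03,0.265,0.07],1],[[0,0,0],[-0.037,0.295,0.07],1],[[0,0,0],[-0.037,0.305,0.07],1],[[0,0,0],[-0.037,0.305,0.06],1],[[0,0,0],[-0.037,0.305,0.06],1]])

```text
t: 27.7
position: [519.2, 285.1, 111.8]
tcp_rot: [-0.0, 0.707, 0.707, -0.002]
wrist_force: [-0.3, 0.4, -0.7]
opening: 0.998
gripper_force: 0.0
```

Run:
```python
from h import *
w=grab('wrist','w5'); discs(w,71,78);print(arm.get_state()['position']);print('s');discs(grab('scene'),72,78)
```

```text
px [261.  46.] n 8359 cen [524. 387.] r 27.8 med [524. 387.  74.] rgb [231. 232. 234.]
px [251. 218.] n 5796 cen [519. 287.] r 27.9 med [519. 289.  74.] rgb [233. 234. 237.]
[519.47601852 284.88063967 112.42303487]
s
px [423.  28.] n 69 cen [242. 846.] r 70.0 med [244. 846.  75.] rgb [72. 73. 80.]
px [412.  51.] n 60 cen [309. 737.] r 47.9 med [333. 713.  75.] rgb [70. 71. 78.]
px [159.  83.] n 93 cen [8. 0.] r 65.6 med [ 56. -10.  75.] rgb [144. 136. 122.]
px [374. 129.] n 142 cen [525. 388.] r 28.5 med [533. 390.  74.] rgb [210. 211. 219.]
px [340. 141.] n 251 cen [519. 286.] r 28.9 med [520. 284.  75.] rgb [223. 224. 230.]
px [221. 174.] n 302 cen [457. -27.] r 28.6 med [458. -26.  75.] rgb [179. 180. 188.]
px [184. 192.] n 334 cen [ 461. -126.] r 28.6 med [ 461. -125.   74.] rgb [174. 174. 183.]
px [497. 197.] n 60 cen [848. 482.] r 31.4 med [853. 469.  75.] rgb [178. 169. 164.]
px [244. 200.] n 344 cen [556. -19.] r 28.4 med [557. -19.  75.] rgb [177. 177. 186.]
px [110. 221.] n 399 cen [ 450. -298.] r 29.5 med [ 451. -297.   74.] rgb [231. 231. 237.]
px [358. 222.] n 61 cen [753. 145.] r 29.2 med [738. 164.  75.] rgb [ 98. 107. 117.]
px [ 68. 240.] n 435 cen [ 450. -391.] r 28.2 med [ 451. -390.   75.] rgb [232. 232. 238.]
```

Emit:
carry_out(series=[[[0,0,0],[0,0.001,-0.03],1],[[0,0,0],[0,0.001,-0.055],1],[[0,0,0],[0,0.001,-0.06],1],[[0,0,0],[0,0.001,-0.06],1],[[0,0,0],[0,0.001,-0.06],0.5],[[0,0,0],[0,0.001,-0.06],0.5],[[0,0,0],[0,0.001,-0.06],0.5],[[0,0,0],[0,0.001,-0.06],0.5],[[0,0,0],[0,0.001,-0.06],0.5],[[0,0,0],[0,0.001,-0.06],0.5],[[0,0,0],[0,0.001,-0.055],0.5],[[0,0,0],[0,0.001,-0.05],0.5],[[0,0,0],[0,0.001,-0.045],0.5],[[0,0,0],[0,0.001,-0.04],0.5],[[0,0,0],[0,0.001,-0.04],0.5],[[0,0,0],[0,0.001,-0.04],0.5],[[0,0,0],[0,0.001,-0.04],0.5],[[0,0,0],[0,0.001,-0.04],0.5],[[0,0,0],[0,0.001,-0.04],0.5]])

```text
t: 29.7
position: [519.4, 287.5, 73.5]
tcp_rot: [-0.0, 0.707, 0.707, -0.0]
wrist_force: [0.5, 0.5, -1.4]
opening: 0.625
gripper_force: 37.4
```

```bash
python3 f.py
```

```text
[ 0.53  0.5  -1.4 ]
[ 0.04  0.45 -2.82]
[-0.5   0.17 -2.72]
[ 0.62  0.11 -2.98]
[519.50368424 287.52114971  73.77616945]
px [408.  49.] n 77 cen [299. 735.] r 57.5 med [313. 713.  75.] rgb [69. 70. 78.]
px [159.  83.] n 84 cen [17.  1.] r 63.3 med [ 55. -13.  75.] rgb [143. 134. 120.]
px [373. 128.] n 200 cen [524. 386.] r 28.6 med [529. 388.  75.] rgb [207. 208. 217.]
px [221. 174.] n 320 cen [457. -27.] r 28.4 med [459. -26.  75.] rgb [179. 179. 187.]
px [184. 192.] n 352 cen [ 460. -124.] r 29.3 med [ 461. -126.   75.] rgb [207. 208. 215.]
px [498. 198.] n 68 cen [850. 481.] r 30.6 med [855. 469.  74.] rgb [179. 171. 164.]
px [244. 201.] n 371 cen [555. -20.] r 29.1 med [558. -20.  75.] rgb [173. 173. 182.]
px [110. 221.] n 414 cen [ 450. -297.] r 28.7 med [ 451. -297.   75.] rgb [229. 229. 235.]
px [358. 223.] n 62 cen [752. 145.] r 29.6 med [739. 165.  74.] rgb [ 97. 105. 115.]
px [ 68. 240.] n 455 cen [ 450. -390.] r 28.5 med [ 451. -390.   75.] rgb [228. 229. 235.]
```

Run:
```python
from h import *
a=[]
for i in range(8): arm.get_image('side'); a.append(arm.get_state()['wrist_force'][2])
print(np.round(a,2),np.mean(a))
```

```text
[-2.45 -3.15 -2.72 -3.16 -3.03 -3.2  -2.38 -2.73] -2.8518982539871165
```

Emit:
carry_out(series=[[[0,0,0],[0,0,0.03],0.5],[[0,0,0],[0,0,0.065],0.5],[[0,0,0],[0,-0.02,0.085],0.5],[[0,0,0],[0,-0.055,0.085],0.5],[[0,0,0],[0.005,-0.095,0.085],0.5],[[0,0,0],[0.01,-0.135,0.085],0.5],[[0,0,0],[0.015,-0.175,0.085],0.5],[[0,0,0],[0.02,-0.215,0.085],0.5],[[0,0,0],[0.025,-0.255,0.085],0.5],[[0,0,0],[0.03,-0.295,0.085],0.5],[[0,0,0],[0.035,-0.335,0.085],0.5],[[0,0,0],[0.0425,-0.37,0.085],0.5],[[0,0,0],[0.0425,-0.395,0.085],0.5],[[0,0,0],[0.0425,-0.406,0.08],0.5],[[0,0,0],[0.0425,-0.406,0.06],0.5],[[0,0,0],[0.0425,-0.406,0.03],0.5],[[0,0,0],[0.0425,-0.406,0.005],0.5],[[0,0,0],[0.0425,-0.406,-0.01],0.5],[[0,0,0],[0.0425,-0.406,-0.01],0.5],[[0,0,0],[0.0425,-0.406,-0.01],0.5]])

```text
t: 32.3
position: [562.5, -118.2, 64.7]
tcp_rot: [0.0, 0.707, 0.707, 0.0]
wrist_force: [-0.2, -0.1, -2.5]
opening: 0.619
gripper_force: 38.2
```

Emit:
carry_out(series=[[[0,0,0],[0,0,-0.005],0.5],[[0,0,0],[0,0,-0.009],0.5],[[0,0,0],[0,0,-0.009],0.5],[[0,0,0],[0,0,-0.009],0.5]])

```text
t: 32.7
position: [562.8, -118.8, 55.8]
tcp_rot: [0.001, 0.707, 0.707, 0.001]
wrist_force: [1.7, -1.1, 0.0]
opening: 0.624
gripper_force: 38.4
```

Emit:
carry_out(series=[[[0,0,0],[0,0,0],0.8],[[0,0,0],[0,0,0],1],[[0,0,0],[0,0,0],1],[[0,0,0],[0,0,0],1],[[0,0,0],[0,0,0.03],1],[[0,0,0],[0,0,0.065],1],[[0,0,0],[0,0.03,0.08],1],[[0,0,0],[0,0.075,0.08],1],[[0,0,0],[-0.005,0.12,0.08],1],[[0,0,0],[-0.01,0.165,0.08],1],[[0,0,0],[-0.015,0.21,0.08],1],[[0,0,0],[-0.02,0.255,0.08],1],[[0,0,0],[-0.025,0.3,0.08],1],[[0,0,0],[-0.03,0.345,0.08],1],[[0,0,0],[-0.034,0.39,0.08],1],[[0,0,0],[-0.0375,0.435,0.08],1],[[0,0,0],[-0.0375,0.475,0.07],1],[[0,0,0],[-0.0375,0.505,0.06],1],[[0,0,0],[-0.0375,0.505,0.06],1],[[0,0,0],[-0.0375,0.505,0.06],1]])

```text
t: 34.7
position: [524.2, 386.7, 114.2]
tcp_rot: [0.0, 0.707, 0.707, -0.001]
wrist_force: [-0.0, -0.0, 0.2]
opening: 1.003
gripper_force: 0.0
```

Run:
```python
from h import *
w=grab('wrist','w6'); discs(w,71,78);print(arm.get_state()['position']);print('s');discs(grab('scene'),72,78)
```

```text
px [252. 219.] n 5609 cen [524. 387.] r 28.0 med [525. 389.  74.] rgb [232. 233. 235.]
[524.62491865 386.03289846 114.83259321]
s
px [158.  83.] n 83 cen [12. -0.] r 65.1 med [ 53. -18.  75.] rgb [144. 135. 121.]
px [371. 128.] n 229 cen [524. 385.] r 28.7 med [525. 384.  74.] rgb [217. 218. 225.]
px [221. 174.] n 295 cen [457. -26.] r 28.3 med [459. -27.  75.] rgb [173. 173. 182.]
px [184. 192.] n 329 cen [ 459. -125.] r 28.3 med [ 461. -126.   75.] rgb [229. 229. 235.]
px [498. 197.] n 63 cen [850. 482.] r 30.4 med [854. 469.  75.] rgb [179. 171. 165.]
px [244. 201.] n 356 cen [556. -20.] r 28.6 med [558. -20.  75.] rgb [210. 210. 217.]
px [110. 221.] n 396 cen [ 449. -298.] r 28.9 med [ 451. -297.   75.] rgb [231. 231. 237.]
px [206. 221.] n 385 cen [ 562. -120.] r 28.0 med [ 564. -120.   75.] rgb [231. 231. 237.]
px [ 68. 240.] n 436 cen [ 449. -390.] r 28.3 med [ 451. -390.   75.] rgb [231. 231. 237.]
```

Emit:
carry_out(series=[[[0,0,0],[0,0.001,-0.03],1],[[0,0,0],[0,0.001,-0.055],1],[[0,0,0],[0,0.001,-0.061],1],[[0,0,0],[0,0.001,-0.061],1],[[0,0,0],[0,0.001,-0.061],0.5],[[0,0,0],[0,0.001,-0.061],0.5],[[0,0,0],[0,0.001,-0.061],0.5],[[0,0,0],[0,0.001,-0.061],0.5],[[0,0,0],[0,0.001,-0.061],0.5],[[0,0,0],[0,0.001,-0.061],0.5],[[0,0,0],[0,0.001,-0.056],0.5],[[0,0,0],[0,0.001,-0.051],0.5],[[0,0,0],[0,0.001,-0.046],0.5],[[0,0,0],[0,0.001,-0.041],0.5],[[0,0,0],[0,0.001,-0.041],0.5],[[0,0,0],[0,0.001,-0.041],0.5],[[0,0,0],[0,0.001,-0.041],0.5],[[0,0,0],[0,0.001,-0.041],0.5],[[0,0,0],[0,0.001,-0.041],0.5]])

```text
t: 36.7
position: [524.4, 387.5, 73.5]
tcp_rot: [-0.0, 0.707, 0.707, -0.0]
wrist_force: [-0.1, 0.3, -3.2]
opening: 0.624
gripper_force: 37.4
```

Run:
```python
from h import *
a=[]
for i in range(8): arm.get_image('side'); a.append(arm.get_state()['wrist_force'][2])
print(np.round(a,2),np.mean(a),arm.get_state()['position'])
```

```text
[-2.34 -2.88 -2.81 -3.9  -3.79 -2.58 -2.4  -2.26] -2.8699893267041934 [524.54132271 387.509232    73.84847519]
```

Filled too, so it stays on the stock board. Next, the thermometer.

Emit:
carry_out(series=[[[0,0,0],[0,0,-0.008],0.5],[[0,0,0],[0,0,-0.015],0.5],[[0,0,0],[0,0,-0.019],0.5],[[0,0,0],[0,0,-0.019],0.5],[[0,0,0],[0,0,-0.019],0.8],[[0,0,0],[0,0,-0.019],1],[[0,0,0],[0,0,-0.019],1],[[0,0,0],[0,0,-0.019],1],[[0,0,0],[0,0,0.01],1],[[0,0,0],[0,0,0.05],1],[[0,0,0],[0,-0.03,0.09],1],[[0,0,0],[0,-0.07,0.12],1],[[0,0,0],[0,-0.115,0.15],1],[[0,0,0],[0,-0.16,0.16],1],[[0,0,0],[0,-0.205,0.16],1],[[0,0,0],[0,-0.25,0.16],1],[[0,0,0],[0.01,-0.295,0.16],1],[[0,0,0],[0.02,-0.34,0.16],1],[[0,0,0],[0.03,-0.385,0.16],1],[[0,0,0],[0.04,-0.43,0.16],1]])

```text
t: 39.1
position: [564.6, -44.4, 234.0]
tcp_rot: [0.0, 0.707, 0.707, 0.0]
wrist_force: [0.9, -0.1, 0.4]
opening: 1.003
gripper_force: 0.0
```

Emit:
carry_out(series=[[[0,0,-0.02],[0.003,-0.045,0],1],[[0,0,-0.04],[0.003,-0.09,0],1],[[0,0,-0.05],[0.003,-0.135,0],1],[[0,0,-0.05],[0.003,-0.18,0],1],[[0,0,-0.05],[0.003,-0.215,0],1],[[0,0,-0.05],[0.003,-0.228,0],1],[[0,0,-0.05],[0.003,-0.228,0],1],[[0,0,-0.05],[0.003,-0.228,0],1]])

```text
t: 39.9
position: [567.7, -269.4, 233.7]
tcp_rot: [-0.0, 0.724, 0.689, 0.0]
wrist_force: [-0.1, 0.9, -0.2]
opening: 0.999
gripper_force: 0.0
```

Run:
```python
from h import *
w=grab('wrist','w7');print(arm.get_state()['position'])
P=cloud(w); m=(P[...,2]>70)&(P[...,2]<140)&(P[...,0]>530)&(P[...,0]<610)&(P[...,1]<-225)&(P[...,1]>-330)
q=P[m]; print(len(q),q.min(0).round(1),q.max(0).round(1))
for lo,hi in((100,120),(120,140),(132,140)):
    t=q[(q[:,2]>lo)&(q[:,2]<hi)]; print(len(t),t.mean(0).round(1),cv2.minAreaRect(t[:,:2].astype(np.float32)))
discs(grab('scene','s7'),72,78)
```

```text
[ 567.8827166  -268.93351748  233.95654363]
1290 [ 559.6 -300.3  104.9] [ 577.9 -242.2  137.2]
156 [ 569.3 -245.8  114.5] ((569.5123291015625, -271.14361572265625), (17.3095645904541, 58.15198516845703), 0.8334508538246155)
1134 [ 568.7 -268.5  131.2] ((568.627685546875, -271.80487060546875), (52.264610290527344, 17.990314483642578), 88.72486114501953)
606 [ 568.6 -271.1  134.4] ((568.329345703125, -271.3450927734375), (31.001609802246094, 16.655776977539062), 88.1180191040039)
px [401.  46.] n 74 cen [278. 718.] r 74.1 med [285. 712.  75.] rgb [65. 65. 71.]
px [160.  83.] n 91 cen [12.  0.] r 64.6 med [56. -8. 74.] rgb [118. 111.  99.]
px [371. 128.] n 233 cen [525. 385.] r 28.9 med [525. 383.  74.] rgb [218. 219. 226.]
px [221. 174.] n 296 cen [457. -26.] r 28.1 med [459. -26.  75.] rgb [219. 220. 227.]
px [184. 192.] n 335 cen [ 460. -125.] r 28.5 med [ 461. -126.   74.] rgb [217. 218. 226.]
px [498. 198.] n 60 cen [850. 482.] r 29.9 med [856. 469.  75.] rgb [167. 159. 154.]
px [244. 201.] n 354 cen [557. -18.] r 28.8 med [558. -20.  74.] rgb [217. 218. 226.]
px [109. 221.] n 351 cen [ 449. -297.] r 28.0 med [ 450. -300.   75.] rgb [217. 218. 226.]
px [206. 221.] n 386 cen [ 563. -119.] r 28.4 med [ 564. -120.   75.] rgb [220. 221. 229.]
px [ 68. 240.] n 432 cen [ 450. -390.] r 29.0 med [ 451. -390.   75.] rgb [219. 220. 228.]
```

View pics/w7.png

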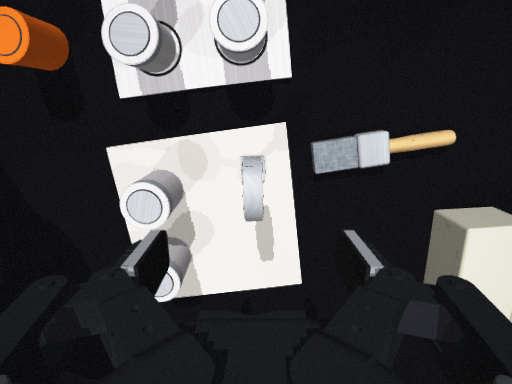

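The thermometer (dial edge-on at wrist px (253,188)) is centred at (568.5,-271.5), yaw about -1.7°. I'll descend around the disc and close gently.

Emit:
carry_out(series=[[[0,0,0.025],[0.0007,0,-0.03],0.8],[[0,0,0.025],[0.0007,-0.0005,-0.06],0.8],[[0,0,0.025],[0.0007,-0.0005,-0.09],0.8],[[0,0,0.025],[0.0007,-0.0005,-0.11],0.8],[[0,0,0.025],[0.0007,-0.0005,-0.125],0.7],[[0,0,0.025],[0.0007,-0.0005,-0.13],0.6],[[0,0,0.025],[0.0007,-0.0005,-0.13],0.5],[[0,0,0.025],[0.0007,-0.0005,-0.13],0.4],[[0,0,0.025],[0.0007,-0.0005,-0.13],0.35],[[0,0,0.025],[0.0007,-0.0005,-0.13],0.32],[[0,0,0.025],[0.0007,-0.0005,-0.13],0.29],[[0,0,0.025],[0.0007,-0.0005,-0.13],0.26],[[0,0,0.025],[0.0007,-0.0005,-0.13],0.23],[[0,0,0.025],[0.0007,-0.0005,-0.13],0.21],[[0,0,0.025],[0.0007,-0.0005,-0.13],0.19],[[0,0,0.025],[0.0007,-0.0005,-0.13],0.17],[[0,0,0.025],[0.0007,-0.0005,-0.13],0.15],[[0,0,0.025],[0.0007,-0.0005,-0.13],0.1],[[0,0,0.025],[0.0007,-0.0005,-0.13],0.1],[[0,0,0.025],[0.0007,-0.0005,-0.13],0.1]], newtons=25)

```text
t: 42.0
position: [568.2, -271.0, 103.8]
tcp_rot: [0.0, 0.716, 0.698, 0.0]
wrist_force: [0.1, -1.0, -0.2]
opening: 0.181
gripper_force: 25.3
```

Run:
```python
from h import *
st=arm.get_state(); print(st['position'],st['wrist_force'],st['opening'],st['gripper_force'])
d=grab('side','d8'); c=d['frame'][180:310,300:430]; cv2.imwrite('pics/c8.png',cv2.resize(c,None,fx=4,fy=4,interpolation=2)[:,:,::-1])
```

```text
[ 568.24295454 -271.01483566  103.84540418] [ 0.14768207 -1.00185937 -0.21919744] 0.18090232447450713 25.33181458711624
```

View pics/c8.png

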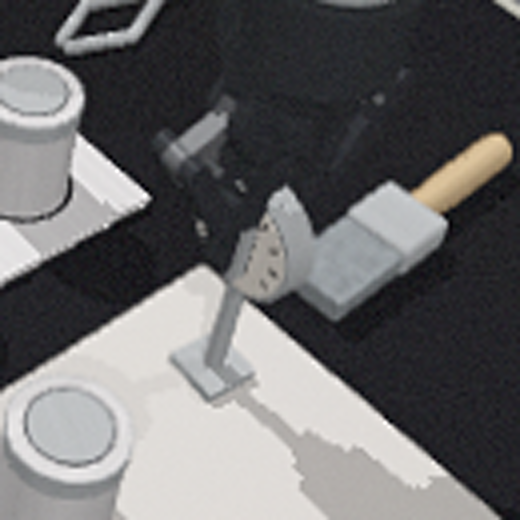

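Emit:
carry_out(series=[[[0,0,0],[0,0,0.005],0.1],[[0,0,0],[0,0,0.02],0.1],[[0,0,0],[0,0,0.045],0.1],[[0,0,0],[0,0,0.07],0.1],[[0,0,0],[0,0,0.09],0.1],[[0,0,0],[0,0,0.1],0.1],[[0,0,0],[0,0.01,0.1],0.1],[[0,0,0.01],[-0.005,0.03,0.1],0.1],[[0,0,0.02],[-0.01,0.055,0.1],0.1],[[0,0,0.03],[-0.02,0.085,0.1],0.1],[[0,0,0.04],[-0.03,0.115,0.1],0.1],[[0,0,0.05],[-0.04,0.145,0.1],0.1],[[0,0,0.06],[-0.05,0.175,0.1],0.1],[[0,0,0.07],[-0.06,0.205,0.1],0.1],[[0,0,0.08],[-0.065,0.235,0.1],0.1],[[0,0,0.085],[-0.07,0.265,0.1],0.1],[[0,0,0.085],[-0.07,0.295,0.1],0.1],[[0,0,0.085],[-0.07,0.325,0.1],0.1],[[0,0,0.085],[-0.07,0.35,0.1],0.1],[[0,0,0.085],[-0.07,0.365,0.1],0.1]])

```text
t: 44.05
position: [497.2, 96.1, 202.6]
tcp_rot: [-0.001, 0.685, 0.729, -0.001]
wrist_force: [0.0, -0.1, -1.7]
opening: 0.185
gripper_force: 25.2
```

Emit:
carry_out(series=[[[0,0,0],[0,0.006,0],0.1],[[0,0,0],[0,0.0085,0],0.1],[[0,0,0],[0,0.0085,-0.01],0.1],[[0,0,0],[0,0.0085,-0.03],0.1],[[0,0,0],[0,0.0085,-0.05],0.1],[[0,0,0],[0,0.0085,-0.07],0.1],[[0,0,0],[0,0.0085,-0.082],0.1],[[0,0,0],[0,0.0085,-0.088],0.1],[[0,0,0],[0,0.0085,-0.09],0.1],[[0,0,0],[0,0.0085,-0.09],0.1],[[0,0,0],[0,0.0085,-0.09],0.1],[[0,0,0],[0,0.0085,-0.09],0.1]])

```text
t: 45.25
position: [498.6, 102.6, 114.6]
tcp_rot: [0.001, 0.686, 0.728, 0.001]
wrist_force: [0.0, -0.0, -1.8]
opening: 0.181
gripper_force: 25.1
```

Run:
```python
from h import *
st=arm.get_state(); print(st['position'],st['wrist_force'],st['opening'],st['gripper_force'])
w=grab('wrist','w9'); s=grab('scene','s9'); discs(s,72,78)
d=grab('side','d9')
a=cv2.resize(s['frame'][120:220,210:340],(520,400),interpolation=2); b=cv2.resize(d['frame'][110:210,190:260],(280,400),interpolation=2)
cv2.imwrite('pics/c9.png',np.hstack([a,b])[:,:,::-1])
```

```text
[498.64056605 102.56235728 114.64602903] [ 0.00818409 -0.01726247 -1.78504148] 0.1810169817702171 25.103067755699158
px [422.  27.] n 71 cen [240. 843.] r 73.7 med [242. 846.  75.] rgb [72. 73. 80.]
px [371. 128.] n 229 cen [525. 384.] r 29.1 med [525. 384.  75.] rgb [230. 230. 235.]
px [221. 174.] n 304 cen [456. -27.] r 28.9 med [458. -26.  75.] rgb [212. 213. 220.]
px [184. 192.] n 333 cen [ 459. -125.] r 28.5 med [ 461. -126.   74.] rgb [173. 173. 182.]
px [498. 197.] n 61 cen [849. 483.] r 30.1 med [853. 470.  75.] rgb [180. 172. 166.]
px [244. 200.] n 350 cen [556. -19.] r 28.6 med [557. -20.  74.] rgb [201. 202. 209.]
px [110. 221.] n 393 cen [ 449. -297.] r 28.3 med [ 450. -297.   75.] rgb [194. 194. 202.]
px [206. 221.] n 385 cen [ 562. -120.] r 28.3 med [ 563. -120.   75.] rgb [195. 195. 203.]
px [ 68. 240.] n 437 cen [ 450. -391.] r 28.5 med [ 451. -390.   75.] rgb [231. 231. 237.]
```

View pics/c9.png

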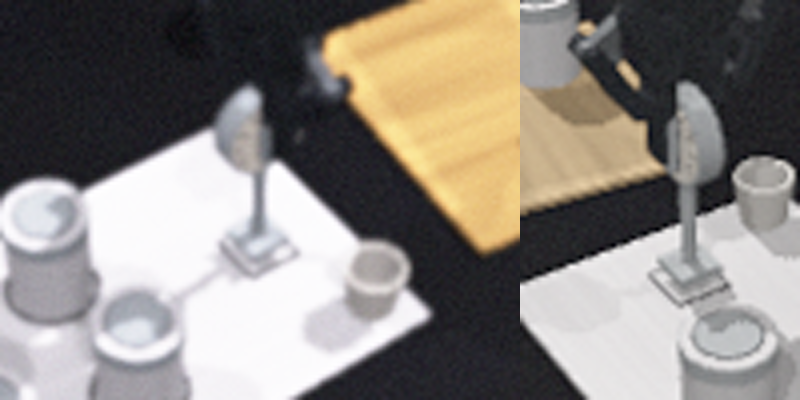

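The foot is just above the square mark and upright. Lowering it slowly.

Emit:
carry_out(series=[[[0,0,0],[0,0,-0.003],0.1],[[0,0,0],[0,0,-0.005],0.1],[[0,0,0],[0,0,-0.007],0.1],[[0,0,0],[0,0,-0.008],0.1],[[0,0,0],[0,0,-0.009],0.1],[[0,0,0],[0,0,-0.009],0.1],[[0,0,0],[0,0,-0.009],0.1],[[0,0,0],[0,0,-0.009],0.1]])

```text
t: 46.2
position: [498.3, 102.5, 104.9]
tcp_rot: [0.0, 0.686, 0.728, 0.0]
wrist_force: [-0.1, -0.2, -1.4]
opening: 0.183
gripper_force: 25.1
```

Emit:
carry_out(series=[[[0,0,0],[0,0,-0.0005],0.1],[[0,0,0],[0,0,-0.001],0.1],[[0,0,0],[0,0,-0.001],0.1],[[0,0,0],[0,0,-0.001],0.1],[[0,0,0],[0,0,-0.001],0.1]])

```text
t: 46.7
position: [498.2, 102.5, 103.8]
tcp_rot: [0.0, 0.686, 0.728, 0.0]
wrist_force: [-0.6, -0.5, -1.5]
opening: 0.184
gripper_force: 25.1
```

Emit:
carry_out(series=[[[0,0,0],[0,0,-0.0005],0.1],[[0,0,0],[0,0,-0.0005],0.1],[[0,0,0],[0,0,-0.0005],0.1],[[0,0,0],[0,0,-0.0005],0.1]])

```text
t: 47.1
position: [498.3, 102.5, 103.8]
tcp_rot: [0.0, 0.686, 0.728, 0.0]
wrist_force: [-2.3, -0.7, 6.0]
opening: 0.192
gripper_force: 26.0
```

Run:
```python
from h import *
a=[]
for i in range(6): arm.get_image('side'); st=arm.get_state(); a.append(st['wrist_force'])
print(np.mean(a,0),st['position'],st['opening'])
```

```text
[-2.54749498 -0.10449647  5.87454708] [498.34042921 102.54838145 103.77120305] 0.18221455433632677
```

Emit:
carry_out(series=[[[0,0,0],[0,0,0.0003],0.1],[[0,0,0],[0,0,0.0004],0.1],[[0,0,0],[0,0,0.0004],0.1],[[0,0,0],[0,0,0.0004],0.1],[[0,0,0],[0,0,0.0004],0.1],[[0,0,0],[0,0,0.0004],0.1]], newtons=20)

```text
t: 48.0
position: [498.3, 102.6, 103.8]
tcp_rot: [0.0, 0.686, 0.728, 0.0]
wrist_force: [-1.5, -0.2, 3.2]
opening: 0.186
gripper_force: 25.9
```

Run:
```python
from h import *
a=[]
for i in range(6): arm.get_image('side'); st=arm.get_state(); a.append(st['wrist_force'])
print(np.mean(a,0),st['position'],st['opening'])
```

```text
[-1.12651738  0.22436767  3.96445989] [498.29202861 102.5318943  103.78499672] 0.18567318945566563
```

Emit:
carry_out(series=[[[0,0,0],[0,0,0.0003],0.17],[[0,0,0],[0,0,0.0003],0.175],[[0,0,0],[0,0,0.0003],0.18],[[0,0,0],[0,0,0.0003],0.183],[[0,0,0],[0,0,0.0003],0.186],[[0,0,0],[0,0,0.0003],0.189],[[0,0,0],[0,0,0.0003],0.192],[[0,0,0],[0,0,0.0003],0.195],[[0,0,0],[0,0,0.0003],0.198],[[0,0,0],[0,0,0.0003],0.201],[[0,0,0],[0,0,0.0003],0.204],[[0,0,0],[0,0,0.0003],0.207],[[0,0,0],[0,0,0.0003],0.21],[[0,0,0],[0,0,0.0003],0.213]])

```text
t: 49.7
position: [498.2, 102.5, 104.0]
tcp_rot: [0.0, 0.686, 0.728, 0.0]
wrist_force: [-0.6, 0.3, -0.9]
opening: 0.213
gripper_force: 0.0
```

Run:
```python
from h import *
st=arm.get_state(); print(st['wrist_force'],st['opening'],st['gripper_force'])
s=grab('scene','s10');d=grab('side','d10')
a=cv2.resize(s['frame'][120:220,210:340],(520,400),interpolation=2); b=cv2.resize(d['frame'][110:210,190:260],(280,400),interpolation=2)
cv2.imwrite('pics/c10.png',np.hstack([a,b])[:,:,::-1])
```

```text
[-0.56365201  0.25592541 -0.85198683] 0.2134750217319221 0.0
```

View pics/c10.png

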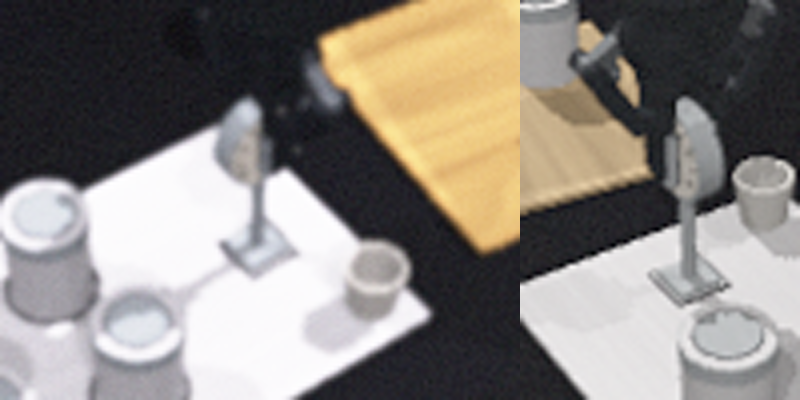

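The thermometer stands upright inside the square mark. Opening on slowly, then retreating straight up.

Emit:
carry_out(series=[[[0,0,0],[0,0,0],0.22],[[0,0,0],[0,0,0],0.23],[[0,0,0],[0,0,0],0.24],[[0,0,0],[0,0,0],0.26],[[0,0,0],[0,0,0],0.3],[[0,0,0],[0,0,0],0.4],[[0,0,0],[0,0,0],0.5],[[0,0,0],[0,0,0],0.6],[[0,0,0],[0,0,0],0.7],[[0,0,0],[0,0,0.01],0.8],[[0,0,0],[0,0,0.025],0.8],[[0,0,0],[0,0,0.045],0.8],[[0,0,0],[0,0,0.07],0.8],[[0,0,0],[0,0,0.1],0.8],[[0,0,0],[0,0,0.13],0.8],[[0,0,0],[0,0,0.15],0.8],[[0,0,0],[0,0,0.15],0.8],[[0,0,0],[0,0,0.15],0.8]])

```text
t: 51.6
position: [498.2, 102.5, 254.1]
tcp_rot: [0.0, 0.686, 0.728, 0.0]
wrist_force: [-0.1, -1.3, -0.5]
opening: 0.797
gripper_force: 0.0
```

Run:
```python
from h import *
s=grab('scene','s11'); discs(s,72,78)
P=cloud(s); q=P[(P[...,2]>80)&(P[...,2]<140)&(abs(P[...,0]-499)<45)&(abs(P[...,1]-103)<45)]; print(len(q),q.min(0).round(),q.max(0).round())
c=s['frame'][70:300,30:410]; cv2.imwrite('pics/c11.png',cv2.resize(c,None,fx=2,fy=2,interpolation=2)[:,:,::-1])
```

```text
px [414.  24.] n 88 cen [223. 821.] r 75.7 med [203. 844.  75.] rgb [76. 77. 85.]
px [386.  37.] n 64 cen [218. 711.] r 71.4 med [219. 712.  74.] rgb [75. 75. 83.]
px [371. 128.] n 235 cen [525. 385.] r 29.1 med [526. 383.  75.] rgb [234. 234. 239.]
px [221. 174.] n 293 cen [457. -26.] r 28.7 med [458. -26.  75.] rgb [237. 238. 243.]
px [184. 192.] n 335 cen [ 460. -126.] r 28.6 med [ 461. -126.   75.] rgb [215. 215. 222.]
px [244. 200.] n 346 cen [556. -19.] r 28.5 med [558. -20.  74.] rgb [238. 238. 243.]
px [110. 221.] n 387 cen [ 449. -297.] r 28.9 med [ 451. -297.   75.] rgb [188. 188. 197.]
px [206. 222.] n 387 cen [ 563. -119.] r 28.6 med [ 564. -120.   75.] rgb [195. 195. 204.]
px [ 68. 240.] n 446 cen [ 450. -390.] r 28.5 med [ 452. -390.   75.] rgb [188. 188. 197.]
404 [489.  70.  81.] [510. 130. 138.]
```

View pics/c11.png

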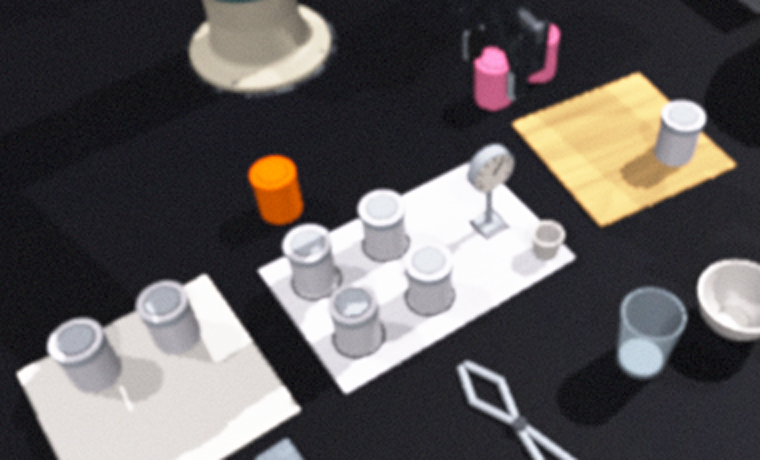

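All as asked: four tins on the marks, two empties on the tile, the spare filled tin on the board, and the thermometer on its square.

```bash
python3 -c "
from station import arm
print(arm.hand_in())"
```

```text
the job is handed in; nothing more can be done
None
```

The job is done and handed in at about 52 s: four filled tins on the round marks (one was knocked aside mid-run and put back), both empties on the tile, the other filled spare left on the stock board, and the thermometer standing upright on its square mark.

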